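Back off the die ring of a clay extruder

ROBOT

A 6-joint arm with a two-finger parallel gripper is mounted at the origin on the work surface. World frame = base frame: x ahead of the robot, y to its left, z up, the work surface at z = 0. Lengths are in m, angles in degrees, forces in N, time in s.
With the tool pointing down it reaches from about 0.25 to 0.725 m from the base axis. Payload 9.7 kg.
Tool frame: the origin (TCP) lies midway between the tips of the shut fingers; the grasp point (between the pads) lies bot.grasp_offset behind it (bot.grasp_offset is the distance from the TCP to the grasp point, in m); x points along the fingers, y is the direction in which the jaws open and shut, and the axes are right-handed (so a half turn about x gives the same grasp; the last joint's range is limited). The gripper opens to 85 mm and grips with 20 to 120 N. Pads are 22 mm wide; open, the fingers measure 114 mm over their backs; the gripper's body (76 mm by 85 mm) begins 54 mm behind the grasp point. The pads swing forward as they close: fully open they stand 13 mm farther back than shut.
Start: joints at [73.912, 4.979, 10.078, 95.1, 0, 90], TCP at [0.152, 0.528, 0.231] pointing down, gripper open.
Joint ranges: [-179.16, 179.16], [-48.56, 103.87], [-65.8, 70.77], [-126.05, 130.52], [-82.76, 87.17], [-180, 180]. Speed limits (degrees/s): [127.2, 127.2, 147.25, 180, 180, 180].

INTERFACE

Orientations are given as [roll, pitch, yaw] about the fixed x, y, z axes, in that order (R = Rz(yaw) Ry(pitch) Rx(roll)).
In Python, from workcell import status, camera, bot gives the robot as it stands.
- The arm moves only by the shell command python3 -m jog 'ROWS' [OPENING] [FORCE]. ROWS is text: rows parted by semicolons, each of 4 numbers parted by spaces: the shift along the tool's x, y, z in mm, then the turn about the tool's x in degrees. A call has exactly 8 rows; each row is the pose to reach, as a shift and turn from the pose commanded when the call began, along the tool's axes at that moment; what a row does not reach only later rows make up. A row lasts 1/8 s, in which the tool goes at most 62.5 mm and 10.7 degrees, less where a joint would pass 70% of its speed; a pose out of reach is approached as far as the arm can. A call with a gripper value outside its range is refused whole. OPENING is the opening, from 0 (shut) to 1 (fully open), set as the call begins (- or left out, the last holds). The fingers move at their own pace and stop on an object; FORCE is the grip in N (left out, the last holds). Time passes only in rows, so rows that repeat a pose let the fingers close, or fill a call up. It gives the time, the measured TCP pose, the force and the opening at its end, in the units of the state.
- status.get_obs(): the state, without advancing time (a new reading comes with each control period).
- camera(name): name is "side" or "top" or "wrist"; returns a dict with "color" (420x560x3 uint8, red, green, blue), "vfov" (degrees; the focal length in pixels is half the picture's height over the tangent of half this angle, whatever the lens; pixels are square), "cx", "cy" (the principal point, pixels), "D" ([k1, k2, p1, p2, k3] as OpenCV has them; the pictures are not rectified), "rvec" (rotation vector, rad) and "tvec" (3), from world to camera coordinates, as OpenCV has them. Camera axes: x right, y down, z forward; pixel columns grow to the right and rows downward; lengths in m; the calibration is good to about 2 mm. A picture is of the moment at which its call begins. There is no depth.
- bot.job_done(): hands the job in, once; it reports no verdict.
The state is a dict: "time": time; "q": joint angles; "qd": joint speeds; "joint_efforts": joint torques, N m; "ee_pos": TCP position; "tcp_rot": TCP orientation; "wrist_force": force on the tool from outside, world axes, zero at the start; "torque": the same for the moment, N m; "opening": finger opening in m.
Only numpy, scipy, OpenCV 4.12 (cv2) and the standard library are available. Lean on these libraries where they do the work, as an engineer would, in place of code of your own. Each camera call takes 0.05 s, during which the arm holds its last target. There are 200 camera calls.

TASK

The knurled ring that holds the die on the end of the clay extruder has just been cracked loose. With a fingertip on its rim, roll it on round, stroke after stroke, to unscrew it (ordinary right-hand thread) until it stands two full turns from tight: its white line comes back into line with the black line on the flange for the second time, and the ring is still well on its thread. Leave it there, and do not pick up or shift anything around the extruder.

Things in the scene. Friction and masses are not known exactly. Their poses are not given: they have to be found in the camera images.
- extruder: Bench clay extruder, fixed: level aluminium barrel, 76 mm diameter, in two saddles on a board; a four-arm handle 480 mm behind the die end reaches 178 mm above the bench. Origin on the bench straight below the middle of the tight ring; z up, x along the barrel away from the die; barrel axis 100 mm above the origin. Nothing but ring and flange is higher than the barrel within 300 mm of the ring.
- ring_nut: Centre of the die ring, on the barrel axis; slides with the ring but does not turn; axes as the extruder's. Dark steel ring, 95 mm diameter, 28 mm wide along x, rim finely knurled, its top 147.5 mm above the bench. Unscrewing, it creeps 4 mm per turn to the extruder's -x (x = 0 when tight). A fingertip pressed on the rim with 5 to 10 N and drawn along turns it by friction (drag 1.5 N).
- die_ring (a joint): Turn of the ring on its thread, rad: 0 tight, 6.283 one turn off, 12.566 two; starts between 0.4 and 1.8. Grows as it unscrews, anticlockwise seen from the die end: the rim's top moves to the extruder's +y. An 8 mm white line on rim and front lip is at the very top at 0 and at every full turn. It stays where left and turns back as easily. The thread ends at four turns.
- flange_mark (a point): Middle of the black reference line, 14 by 8 mm, along the top of the fixed aluminium flange just behind the ring. Flange: 92 mm diameter, 14 to 28 mm from the extruder's origin along its x.
- spare_die: Spare aluminium die, a loose disc 70 mm diameter, 10 mm thick, lying on a fixed plywood ware board (14 mm thick) off the die end. Origin: centre of its underside. Leave it.
- glaze_jar: Loose jar with a white lid, 64 mm diameter, 85 mm tall, standing on the bench. Origin: centre of its underside. Leave it.
- mug: Loose blue mug, 80 mm diameter, 90 mm tall, handle at its +y, standing on the bench. Origin: centre of its underside. Leave it.
- roller: Loose small wooden roller lying on the bench, 42 mm diameter, 180 mm long with its handles, along its x. Origin: on the bench under its middle. Leave it.

How it is judged (in metres and radians):
On the way, in this order (a step that is already met when the one before it is completed fails the run):
1. the ring is rolled past its first full turn with a finger on its rim (value of joint die_ring between 5.8 and 8 rad and contact force between the fingers and ring_nut above 0.3 N).
2. the ring is rolled up to its second full turn with a finger on its rim (value of joint die_ring between 12.066 and 14.066 rad and contact force between the fingers and ring_nut above 0.3 N).
At the end, for the whole second after the job is handed in: The ring stands two full turns from tight (12.566 rad on joint die_ring) to within 0.5 rad, at rest, and the spare die, jar, mug and roller are within 20 mm of where they started (value of joint die_ring between 12.066 and 13.066 rad and velocity of joint die_ring between -0.05 and 0.05 rad/s and distance of each of spare_die, glaze_jar, mug, roller from where it was at the start of the episode below 0.02 m); the robot touches nothing.
It fails at once if the spare die is picked up or shifted (more than 30 mm) (distance of spare_die from where it was at the start of the episode above 0.03 m).
It fails at once if the glaze jar is picked up or shifted (more than 30 mm) (distance of glaze_jar from where it was at the start of the episode above 0.03 m).
It fails at once if the mug is picked up or shifted (more than 30 mm) (distance of mug from where it was at the start of the episode above 0.03 m).
It fails at once if the wooden roller is picked up or shifted (more than 30 mm) (distance of roller from where it was at the start of the episode above 0.03 m).
It fails at once if the ring is run on towards the end of its thread (more than 2.5 turns from tight) (value of joint die_ring above 15.7 rad).
It also fails if it takes over 67 s, if anything falls off the work surface, if the arm or the gripper's body presses on something with over 40 N, if the wrist force passes 120 N, or if a joint passes its speed limit or range.

## Working session

There is one attempt and no reset: what is moved stays moved. The work goes in short steps, Python scripts to look and compute and a shell command to move; the robot and the scene stay as the last step left them, time stands still between calls to the robot, and variables do not carry over. Pictures are saved under pics/ and viewed, about 8 in all and at most 12, crops included, and the job is handed in when it is done.

```bash
mkdir -p pics; cat > h.py <<'E'
import numpy as np, cv2
from workcell import status, camera, bot
def snap(n,f):
    c=camera(n); cv2.imwrite('pics/'+f+'.png',c['color'][:,:,::-1]); 
    np.save('pics/'+f+'.npy',{k:v for k,v in c.items()},allow_pickle=True); return c
def K(c):
    h,w=c['color'].shape[:2]; f=h/2/np.tan(np.radians(c['vfov'])/2)
    return np.array([[f,0,c['cx']],[0,f,c['cy']],[0,0,1.]])
def ray(c,uv):
    p=cv2.undistortPoints(np.array([[uv]],float),K(c),np.array(c['D'],float))[0,0]
    R=cv2.Rodrigues(np.array(c['rvec'],float))[0]; t=np.array(c['tvec'],float).ravel()
    return -R.T@t, R.T@np.array([p[0],p[1],1])
def atz(c,uv,z):
    o,d=ray(c,uv); return o+d*(z-o[2])/d[2]
def proj(c,P):
    return cv2.projectPoints(np.array(P,float).reshape(-1,3),np.array(c['rvec'],float),np.array(c['tvec'],float),K(c),np.array(c['D'],float))[0][:,0]
def load(f): return np.load('pics/'+f+'.npy',allow_pickle=True).item()
E
python3 - <<'E'
from h import *
a=snap('top','t0');b=snap('side','s0')
for c in(a,b): print(c['vfov'],ray(c,(280,210)))
o=status.get_obs();print(o['time'],o['ee_pos'],o['tcp_rot'],o['wrist_force'],bot.grasp_offset)
E
```

```text
50.16961300879156 (array([4.64664041e-01, 4.44255572e-04, 8.53199967e-01]), array([ 0.11879596, -0.02457443, -0.9926994 ]))
51.13341620642139 (array([0.36132168, 0.53474573, 0.6997561 ]), array([ 0.2054896 , -0.66956322, -0.71383071]))
0.1 [0.1523648  0.52826349 0.23066514] [ -90.36644943   89.93360382 -106.45520809] [-0.32190586  0.41849701 -0.63660636] 0.0187
```

View pics/t0.png

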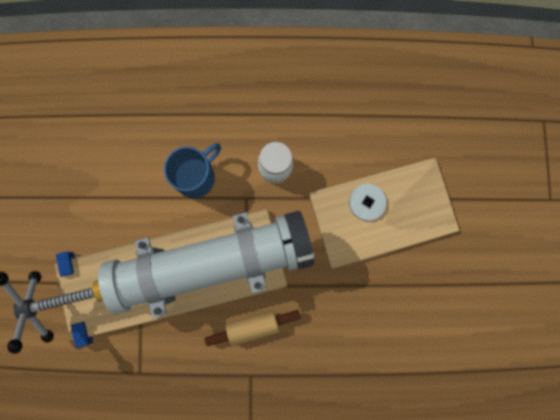

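View pics/s0.png

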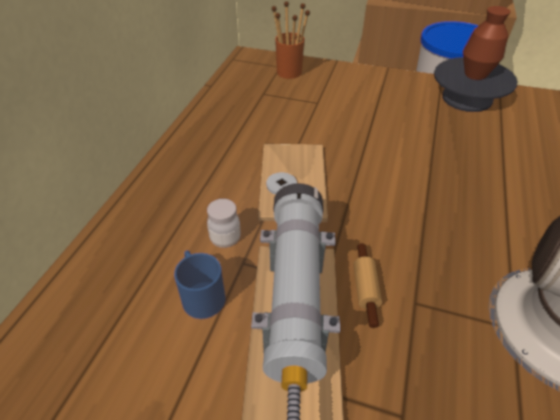

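The top view shows the ring at about (300,240), with the barrel running left to the handle at (25,308). The jar is at (276,162), the mug at (190,172), the roller at (252,328) and the spare die at (368,202). I'll enlarge the ring and compute poses.

```bash
python3 - <<'E'
from h import *
c=load('t0'); im=c['color'][195:285,240:340,::-1]
cv2.imwrite('pics/t0c.png',cv2.resize(im,None,fx=6,fy=6,interpolation=cv2.INTER_CUBIC))
for n,uv,z in [('ring',(300,240),.147),('barrelfar',(108,287),.138),('jar',(276,158),.085),('mug',(188,165),.09),('roller',(252,328),.03),('die',(368,202),.024),('handle',(25,308),.1)]:
    print(n,atz(c,uv,z).round(3))
E
```

```text
ring [ 0.502 -0.049  0.147]
barrelfar [0.425 0.257 0.138]
jar [ 0.648 -0.011  0.085]
mug [0.634 0.142 0.09 ]
roller [0.348 0.03  0.03 ]
die [ 0.58  -0.186  0.024]
handle [0.384 0.418 0.1  ]
```

View pics/t0c.png

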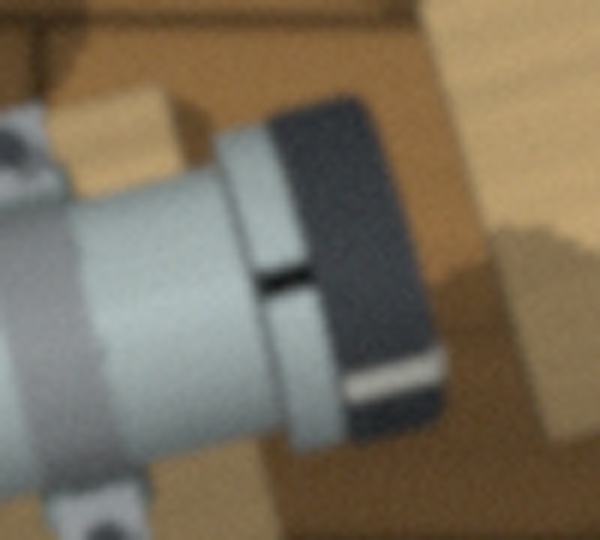

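The crop puts the black mark at about (287.8,241.7) in the full image and the white line's centre at about (305.8,257.5). The line lies on the robot's side (extruder +y), which is consistent. Next I fit the axis and plan the approach.

```bash
cat >> h.py <<'E'
def toolrel(P,obs=None):
    from scipy.spatial.transform import Rotation as Ro
    o=obs or status.get_obs(); R=Ro.from_euler('xyz',o['tcp_rot'],degrees=True).as_matrix()
    return R, R.T@(np.array(P)-o['ee_pos'])*1000
E
python3 - <<'E'
from h import *
from scipy.optimize import least_squares as ls
c=load('t0');s=load('s0')
def T(p,q):
    y=p[2];ex=np.array([np.cos(y),np.sin(y),0]);ey=np.array([-ex[1],ex[0],0])
    return np.array([p[0],p[1],0])+q[0]*ex+q[1]*ey+np.array([0,0,q[2]])
f=lambda p:np.r_[(proj(c,T(p,(.021,0,.146)))[0]-(287.8,241.7))*3,proj(c,T(p,(.48,0,.1)))[0]-(25,308)]
r=ls(f,[.5,-.05,1.8]);p=r.x;print(p[:2],np.degrees(p[2]),r.fun)
g=lambda a:proj(c,T(p,(-.004*a[0]/6.28+a[1],.0475*np.sin(a[0]),.1+.0475*np.cos(a[0]))))[0]-(305.8,257.5)
print('angle,dx',ls(g,[.6,0]).x)
# checks: silhouettes
for q in [(.014,.046,.1),(.014,-.046,.1),(-.014,.0475,.1),(-.014,-.0475,.1)]: print(q,proj(c,T(p,q))[0].round(1))
ps=s; print('side mark',proj(s,T(p,(.021,0,.146)))[0],'ringtop',proj(s,T(p,(0,0,.1475)))[0])
R,d=toolrel(T(p,(-.004,0,.20)));print(R.round(3));print(d,T(p,(-.004,0,.2)))
np.save('p.npy',p)
E
```

```text
[ 0.50419817 -0.04951869] 104.43580111600053 [-0.4522962   0.11646237  1.60664329 -0.32597656]
angle,dx [ 0.71463447 -0.00087356]
(0.014, 0.046, 0.1) [297.4 268.7]
(0.014, -0.046, 0.1) [283.7 215.6]
(-0.014, 0.0475, 0.1) [313.8 265.4]
(-0.014, -0.0475, 0.1) [299.5 210.7]
side mark [298.6613649  195.95989398] ringtop [298.9255229  187.55426271]
[[-0.     0.277  0.961]
 [-0.001  0.961 -0.277]
 [-1.    -0.001 -0.   ]]
[  31.19573552 -461.0600816   500.20370539] [ 0.50519535 -0.0533924   0.2       ]
```

```bash
python3 -m jog '0 -29 31 -4;0 -58 62 -8;0 -87 94 -12;0 -115 125 -16;0 -144 156 -20;0 -173 187 -24;0 -202 219 -28;0 -230 250 -30.5' 0 30; python3 - <<'E'
from h import *
o=status.get_obs();print(o['q'],o['tcp_rot'])
p=np.load('p.npy');y=p[2];ex=np.array([np.cos(y),np.sin(y),0])
R,d=toolrel(np.array([p[0],p[1],.18])-.006*ex);print(R.round(3),d)
E
```

```text
time: 1.1
ee_pos: [0.3293, 0.2369, 0.2311]
tcp_rot: [-144.9, 90.0, -130.4]
wrist_force: [0.4, 0.4, -0.5]
opening: 0.0002
[ 3.57266133e+01 -1.45853748e+01 -8.17206268e+00  9.64221041e+01
 -2.17596733e-03  2.12065426e+01] [-144.89245289   89.99094272 -130.37238195]
[[-0.    -0.251  0.968]
 [-0.     0.968  0.251]
 [-1.    -0.    -0.   ]] [  51.10272826 -327.07589309   97.47864078]
```

```bash
python3 -m jog '0 -45 19 0;0 -90 38 0;0 -135 56 0;0 -180 75 0;0 -225 94 0;0 -270 112 0;20 -305 126 0;66 -327 135 0'; python3 - <<'E'
from h import *
a=snap('side','s1');b=snap('top','t1')
o=status.get_obs();print(o['ee_pos'],o['wrist_force'])
p=np.load('p.npy');y=p[2];ex=np.array([np.cos(y),np.sin(y),0])
R,d=toolrel(np.array([p[0],p[1],.1475])-.006*ex);print(d)
A=cv2.resize(a['color'][130:250,240:360],None,fx=4,fy=4);B=cv2.resize(b['color'][180:300,240:320],None,fx=4,fy=4)
cv2.imwrite('pics/m1.png',np.hstack([A,B])[:,:,::-1])
E
```

```text
time: 2.1
ee_pos: [0.5428, -0.0467, 0.1656]
tcp_rot: [-20.9, 89.8, -6.6]
wrist_force: [0.7, 0.6, -0.2]
opening: -0.0001
[ 0.53965511 -0.04642563  0.15966355] [-0.51022701  1.23364212 -0.14033574]
[ 12.43246264  -0.27639149 -35.01350112]
```

View pics/m1.png

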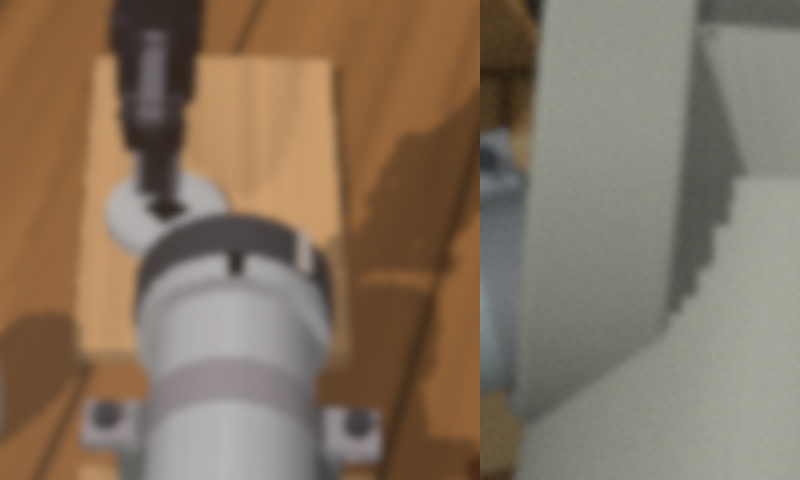

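```bash
python3 -m jog '0 0 0 0;0 0 0 0;0 0 0 0;5 0 0 0;10 0 0 0;15 0 0 0;20 0 0 0;20 0 0 0'; python3 - <<'E'
from h import *
o=status.get_obs();print(o['ee_pos'],o['wrist_force'])
p=np.load('p.npy');y=p[2];ex=np.array([np.cos(y),np.sin(y),0])
R,d=toolrel(np.array([p[0],p[1],.1475])-.006*ex);print(d)
print(proj(load('s1'),[0.5397,-.0464,.1597])*4-[960,520])
E
```

```text
time: 3.2
ee_pos: [0.5408, -0.0449, 0.1447]
tcp_rot: [160.7, 90.0, 175.1]
wrist_force: [-0.1, -0.3, 0.1]
opening: 0.0002
[ 0.54077306 -0.04491736  0.144708  ] [-0.09976516 -0.30157317  0.08024601]
[ -2.76274118  -1.35357326 -36.56887395]
[[160.70843054 199.39397134]]
```

```bash
python3 -m jog '6.7 0 0 0;3.2 -1 -6.6 0;1 -1 -12.6 0;-.3 -1 -18.6 0;-.8 -1 -26 0;-.8 -1 -36 0;-.8 -1 -46 0;-.8 -1 -48 0'; python3 - <<'E'
from h import *
o=status.get_obs();print(o['ee_pos'],o['wrist_force'])
p=np.load('p.npy');y=p[2];ex=np.array([np.cos(y),np.sin(y),0])
R,d=toolrel(np.array([p[0],p[1],.1475])-.006*ex);print(d)
a=snap('side','s2')
cv2.imwrite('pics/m2.png',cv2.resize(a['color'][130:250,240:360,::-1],None,fx=4,fy=4))
E
```

```text
time: 4.2
ee_pos: [0.4944, -0.0585, 0.147]
tcp_rot: [-48.8, 89.9, -34.4]
wrist_force: [1.2, -0.2, 6.4]
opening: 0.0001
[ 0.49440943 -0.05846282  0.14703968] [ 1.18178861 -0.24854588  6.36551257]
[-0.44595075  0.23255398 11.70974827]
```

View pics/m2.png

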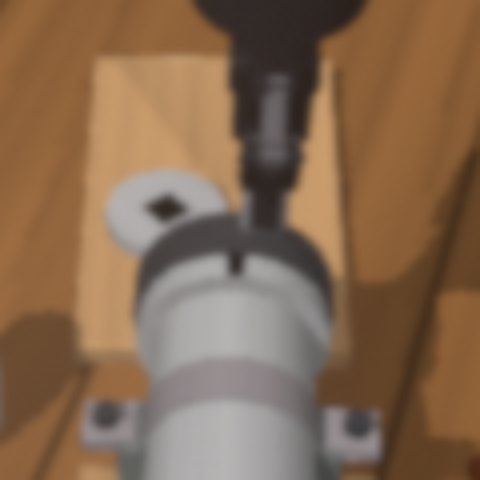

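```bash
cat > st.py <<'E'
from h import *
o=status.get_obs();p=np.load('p.npy');y=p[2];ex=np.array([np.cos(y),np.sin(y),0])
R,d=toolrel(np.array([p[0],p[1],.1475])-.006*ex)
print('u %.1f  above %.1f  yoff %.1f'%(-d[2],d[0],d[1]),'u means tool z; F',np.round(R.T@o['wrist_force'],1),'t',o['time'])
E
python3 -m jog '.3 0 -6 0;1.8 0 -12 0;4 0 -18 0;8.4 0 -26 0;-8 0 -28 0;-10 0 0 0;-10 0 30 0;-8 0 49 0'; python3 st.py
```

```text
time: 5.25
ee_pos: [0.5435, -0.0453, 0.1551]
tcp_rot: [-13.7, 89.9, 0.7]
wrist_force: [-0.7, -0.2, -0.6]
opening: 0.0
u 39.1  above 7.6  yoff -0.3 u means tool z; F [ 0.6 -0.  -0.8] t 5.25
```

```bash
python3 -m jog '16 0 0 0;11 0 -12 0;8.8 0 -24 0;8.5 0 -36 0;8.5 0 -48 0;10 0 -60 0;13.9 0 -70 0;17.5 0 -76 0'; python3 st.py
python3 -m jog '-15 0 -2 0;-17 0 16 0;-17 0 40 0;-17 0 64 0;-17 0 76 0;-17 0 76 0;-14 0 76 0;-9.5 0 76 0'; python3 st.py
```

```text
time: 6.25
ee_pos: [0.4675, -0.0647, 0.1359]
tcp_rot: [151.4, 89.9, 165.8]
wrist_force: [0.1, -0.3, 0.7]
opening: 0.0003
u -39.3  above -11.6  yoff -0.4 u means tool z; F [-0.7 -0.4 -0. ] t 6.25
time: 7.25
ee_pos: [0.5418, -0.0459, 0.1462]
tcp_rot: [-32.0, 90.0, -17.6]
wrist_force: [-0.6, -0.0, -0.3]
opening: -0.0002
u 37.3  above -1.4  yoff -0.2 u means tool z; F [ 0.3  0.1 -0.6] t 7.25
```

```bash
python3 -m jog '2 0 -6 0;4 0 -6 0;5 0 -6 0;6 0 -6 0;7 0 -6 0;7 0 -6 0;7 0 -6 0;7 0 -6 0'; python3 st.py
```

```text
time: 8.25
ee_pos: [0.5376, -0.0469, 0.1403]
tcp_rot: [-10.2, 89.8, 4.2]
wrist_force: [2.4, 1.2, 6.1]
opening: -0.0005
u 33.0  above -7.3  yoff -0.2 u means tool z; F [-6.1  0.6  2.7] t 8.25
```

```bash
python3 -m jog '-4.5 0 -9.6 0;-6.5 0 -19.6 0;-6.7 0 -30.6 0;-6.7 0 -41.6 0;-5.1 0 -51.6 0;-2 0 -59.6 0;1 0 -64.6 0;1 0 -64.6 0'; python3 st.py
python3 -m jog '-18 0 -66 0;-18 0 -56 0;-18 0 -30 0;-18 0 -5 0;-18 0 5 0;-15 0 5 0;-9 0 4 0;-4 0 2 0'; python3 - <<'E'
from h import *
import st
a=snap('side','s3');b=snap('top','t3')
A=cv2.resize(a['color'][130:250,240:360],None,fx=4,fy=4);B=cv2.resize(b['color'][180:300,240:320],None,fx=4,fy=4)
cv2.imwrite('pics/m3.png',np.hstack([A,B])[:,:,::-1])
E
```

```text
time: 9.25
ee_pos: [0.4734, -0.0641, 0.139]
tcp_rot: [-94.6, 89.9, -80.3]
wrist_force: [-4.7, -5.0, 7.9]
opening: 0.0002
u -33.5  above -8.5  yoff 0.5 u means tool z; F [-7.9 -3.7 -5.8] t 9.25
time: 10.25
ee_pos: [0.4751, -0.0629, 0.1416]
tcp_rot: [164.6, 90.0, 179.0]
wrist_force: [0.0, -0.3, -0.3]
opening: -0.0002
u -31.5  above -5.9  yoff -0.3 u means tool z; F [ 0.3 -0.3 -0.1] t 10.25
```

View pics/m3.png

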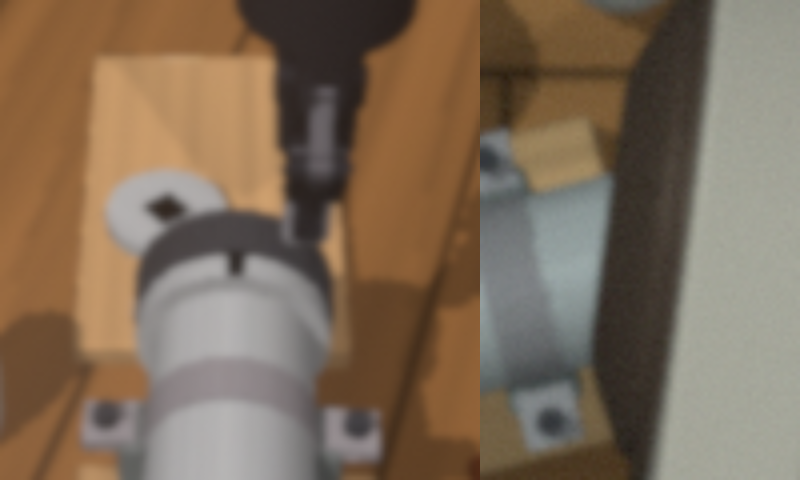

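```bash
python3 -m jog '-14 0 0 0;-15 0 15 0;-15 0 38 0;-15 0 60 0;-15 0 66 0;-12 0 64 0;-6 0 63 0;-2 0 63 0'; python3 st.py
python3 -m jog '5 0 0 0;0.5 0 -10 0;-1.5 0 -20 0;-1.7 0 -31 0;-1.7 0 -42 0;-.1 0 -52 0;3 0 -60 0;6 0 -65 0'; python3 st.py
```

```text
time: 11.35
ee_pos: [0.5362, -0.0472, 0.1437]
tcp_rot: [168.4, 90.0, -177.2]
wrist_force: [-0.6, -0.0, 0.1]
opening: -0.0003
u 31.6  above -3.8  yoff -0.3 u means tool z; F [-0.1  0.1 -0.6] t 11.35
time: 12.35
ee_pos: [0.4737, -0.064, 0.1393]
tcp_rot: [-54.0, 89.8, -39.6]
wrist_force: [-2.6, -2.9, 8.6]
opening: 0.0
u -33.1  above -8.2  yoff 0.5 u means tool z; F [-8.7 -2.2 -3.3] t 12.35
```

```bash
python3 -m jog '-18 0 0 0;-19 0 15 0;-19 0 38 0;-19 0 60 0;-19 0 68 0;-16 0 67 0;-10 0 66 0;-6 0 65 0'; python3 - <<'E'
from h import *
import st
a=snap('side','s4')
cv2.imwrite('pics/m4.png',cv2.resize(a['color'][170:220,265:335,::-1],None,fx=8,fy=8,interpolation=cv2.INTER_CUBIC))
E
```

```text
time: 13.35
ee_pos: [0.5362, -0.0472, 0.1436]
tcp_rot: [170.3, 90.0, -175.3]
wrist_force: [0.0, -0.4, 0.9]
opening: 0.0005
u 31.6  above -3.9  yoff -0.3 u means tool z; F [-0.9 -0.4 -0.1] t 13.35
```

View pics/m4.png

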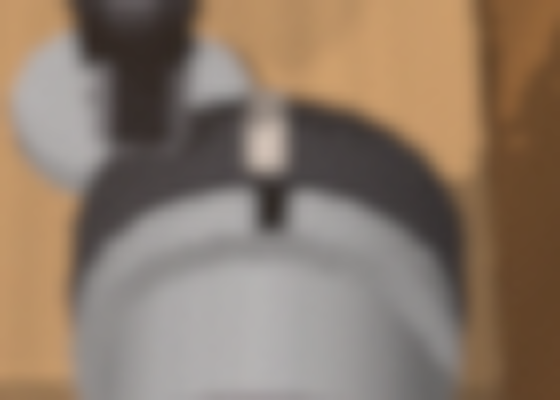

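The white line is at (267,140) in the crop, level with the black mark at (270,205), so the ring is at the first full turn. That makes each stroke about 1.4 rad. Four more full strokes, then a trim.

```bash
python3 -m jog '5 0 0 0;0.5 0 -10 0;-1.5 0 -20 0;-1.7 0 -31 0;-1.7 0 -42 0;-.1 0 -52 0;3 0 -60 0;6 0 -65 0'; python3 st.py
python3 -m jog '-18 0 0 0;-19 0 15 0;-19 0 38 0;-19 0 60 0;-19 0 68 0;-16 0 67 0;-10 0 66 0;-6 -1 65 0'|head -1; python3 -m jog '5 0 0 0;0.5 0 -10 0;-1.5 0 -20 0;-1.7 0 -31 0;-1.7 0 -42 0;-.1 0 -52 0;3 0 -60 0;6 0 -65 0'; python3 st.py
python3 -m jog '-18 0 0 0;-19 0 15 0;-19 0 38 0;-19 0 60 0;-19 0 68 0;-16 0 67 0;-10 0 66 0;-6 -1 65 0'|head -1; python3 -m jog '5 0 0 0;0.5 0 -10 0;-1.5 0 -20 0;-1.7 0 -31 0;-1.7 0 -42 0;-.1 0 -52 0;3 0 -60 0;6 0 -65 0'; python3 st.py
python3 -m jog '-18 0 0 0;-19 0 15 0;-19 0 38 0;-19 0 60 0;-19 0 68 0;-16 0 67 0;-10 0 66 0;-6 0 65 0'; python3 - <<'E'
from h import *
import st
a=snap('side','s5')
cv2.imwrite('pics/m5.png',cv2.resize(a['color'][170:220,265:335,::-1],None,fx=8,fy=8,interpolation=cv2.INTER_CUBIC))
E
```

```text
time: 14.4
ee_pos: [0.4738, -0.064, 0.1393]
tcp_rot: [-53.6, 89.8, -39.2]
wrist_force: [-3.1, -3.9, 8.8]
opening: 0.0001
u -33.1  above -8.1  yoff 0.5 u means tool z; F [-8.8 -3.  -3.9] t 14.4
time: 15.4
time: 16.4
ee_pos: [0.474, -0.0651, 0.1392]
tcp_rot: [-54.3, 89.8, -40.0]
wrist_force: [-2.8, -4.1, 9.3]
opening: -0.0002
u -33.2  above -8.2  yoff 1.6 u means tool z; F [-9.3 -3.3 -3.7] t 16.4
time: 17.4
time: 18.4
ee_pos: [0.4742, -0.0661, 0.1393]
tcp_rot: [-55.0, 89.8, -40.7]
wrist_force: [-2.4, -3.6, 8.3]
opening: -0.0001
u -33.2  above -8.2  yoff 2.6 u means tool z; F [-8.3 -2.9 -3.2] t 18.4
time: 19.4
ee_pos: [0.5367, -0.0491, 0.1436]
tcp_rot: [167.0, 90.0, -178.6]
wrist_force: [-1.1, 0.4, 0.1]
opening: 0.0002
u 31.6  above -3.9  yoff 1.7 u means tool z; F [-0.1  0.6 -0.9] t 19.4
```

View pics/m5.png

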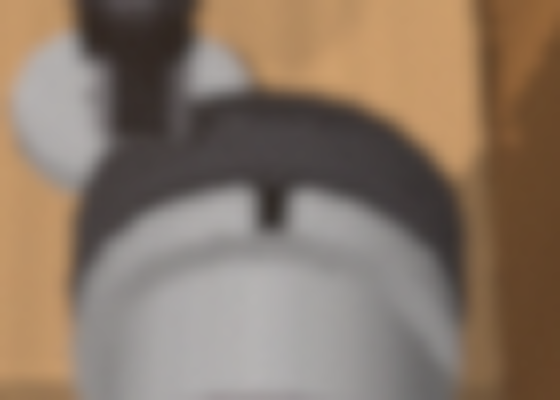

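As expected the white line is hidden, at about 10.5 rad. One more stroke, then I look with the finger still at the far end.

```bash
python3 -m jog '5 0 0 0;0.5 0 -10 0;-1.5 0 -20 0;-1.7 0 -31 0;-1.7 0 -42 0;-.1 0 -52 0;3 0 -60 0;6 0 -65 0'; python3 - <<'E'
from h import *
import st
a=snap('side','s6')
cv2.imwrite('pics/m6.png',cv2.resize(a['color'][170:220,265:335,::-1],None,fx=8,fy=8,interpolation=cv2.INTER_CUBIC))
p=np.load('p.npy');y=p[2];ex=np.array([np.cos(y),np.sin(y),0]);ey=np.array([-ex[1],ex[0],0])
for t in np.arange(-1.4,.5,.2):
    P=[np.r_[p[:2],0]+(-.008+k)*ex+.0475*np.sin(t)*ey+[0,0,.1+.0475*np.cos(t)] for k in(-.01,.01)]
    print(round(t,1),((proj(a,P)-[265,170])*8).round().tolist())
E
```

```text
time: 20.45
ee_pos: [0.4743, -0.066, 0.1393]
tcp_rot: [-53.9, 89.8, -39.5]
wrist_force: [-2.5, -3.4, 9.1]
opening: 0.0002
u -33.0  above -8.1  yoff 2.5 u means tool z; F [-9.1 -2.7 -3.2] t 20.45
-1.4 [[75.0, 203.0], [70.0, 260.0]]
-1.2 [[86.0, 176.0], [81.0, 233.0]]
-1.0 [[103.0, 151.0], [99.0, 208.0]]
-0.8 [[128.0, 129.0], [124.0, 186.0]]
-0.6 [[159.0, 111.0], [155.0, 168.0]]
-0.4 [[194.0, 98.0], [191.0, 155.0]]
-0.2 [[233.0, 90.0], [230.0, 148.0]]
-0.0 [[273.0, 89.0], [271.0, 146.0]]
0.2 [[313.0, 93.0], [312.0, 151.0]]
0.4 [[351.0, 103.0], [350.0, 161.0]]
```

View pics/m6.png

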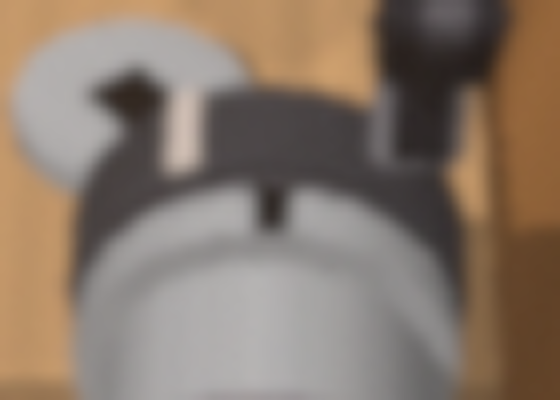

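The line's centre is at x≈183, which is -0.46 rad from the top, so the angle is about 12.1. A short flat stroke of about 22 mm will finish it.

```bash
python3 -m jog '-16 0 0 0;-20 0 10 0;-20 0 25 0;-20 0 40 0;-18 0 45 0;-15 0 45 0;-12 0 45 0;-10.5 0 45 0'; python3 st.py
python3 -m jog '2.8 0 0 0;2.8 0 0 0;2.8 0 -4 0;2.8 0 -8 0;2.8 0 -12 0;2.8 0 -16 0;2.8 0 -20 0;2.8 0 -22 0';python3 st.py
python3 -m jog '-4 0 0 0;-14 0 0 0;-24 0 0 0;-34 0 -6 0;-44 0 -16 0;-54 0 -26 0;-60 0 -36 0;-60 0 -42 0' ; python3 - <<'E'
from h import *
a=snap('side','s7')
cv2.imwrite('pics/m7.png',cv2.resize(a['color'][160:270,180:400,::-1],None,fx=3.6,fy=3.6,interpolation=cv2.INTER_CUBIC))
E
```

```text
time: 21.5
ee_pos: [0.5176, -0.054, 0.1484]
tcp_rot: [164.8, 90.0, 179.2]
wrist_force: [1.2, 0.4, -1.1]
opening: 0.0001
u 11.9  above 0.9  yoff 1.7 u means tool z; F [1.1 0.  1.2] t 21.5
time: 22.5
ee_pos: [0.4973, -0.0596, 0.1472]
tcp_rot: [-21.0, 89.8, -6.6]
wrist_force: [1.6, -0.8, 6.4]
opening: -0.0
u -9.2  above -0.3  yoff 2.1 u means tool z; F [-6.3 -1.1  1.4] t 22.5
time: 23.5
ee_pos: [0.4554, -0.0701, 0.2064]
tcp_rot: [-23.1, 89.9, -8.7]
wrist_force: [-0.8, -0.1, 0.4]
opening: 0.0
```

View pics/m7.png

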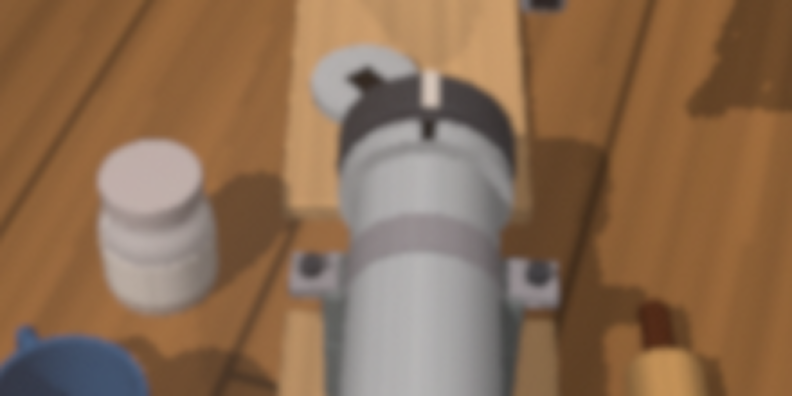

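The white line at (430,88) stands right above the black mark at (428,128). The finger is clear of the ring, and the jar, die and roller look undisturbed. Handing in.

```bash
python3 -c "
from workcell import bot,status
print(status.get_obs()['qd']); bot.job_done()"
```

```text
[ 0.36421627  1.03924861  0.26803082 -0.40101422  0.01851908  0.49922237]
the job is handed in; nothing more can be done
```

I unscrewed the ring to two full turns from tight and handed the job in at about 23.5 s. With the shut fingertip pressed on the rim at about 6–9 N, it took eight long strokes of roughly 1.4 rad each and one short trim stroke.

- **First turn:** after four strokes the picture showed the white line on the black mark.
- **Second turn:** after eight strokes the line was 0.46 rad short, so I added the trim. The last picture shows it back on the mark to within about 0.02 rad by eye. The total is counted from those two line-ups and the stroke lengths, because the joint angle itself cannot be read.
- **Clearances:** the gripper was lifted about 6 cm clear with near-zero force. The jar, spare die and the visible parts of the mug and roller looked unmoved in the picture; I did not measure them again.

- **Second long stroke:** it lost contact near its end because the fingertip's contact half-width was about 8 mm, not the 11 mm I assumed. I measured that with a touch and corrected the path.
- **Wrong return move:** one return move was written from the wrong starting point and cost about a second; it did not turn the ring.

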